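Nest the washed steel tins on their boards

TASK

Put the washed steel tins away, keeping them mouth down: stand the small round tin in the middle of the round board, put the medium one over it and the large one over both; stand the small square tin in the middle of the square board and fit the large square one over it, turned so that it drops right down. Every tin's rim must end flat on its board, and the white cup, the jar and the card block must be left where they stand.

Things in the scene. Friction and masses are not known exactly. Their poses are not given: they have to be found in the camera images.
- round_small: small round tin of plain stainless steel, 36 mm in diameter, 48 mm tall; straight upright walls, standing loose with its open mouth down and its closed bottom up. Origin: centre of the mouth rim, i.e. of its underside as it stands; z up.
- round_medium: medium round tin of plain stainless steel, 52 mm in outer diameter (47 mm inside), 60 mm tall, 57 mm deep inside; straight upright walls, standing loose with its open mouth down and its closed bottom up. Origin: centre of the mouth rim, i.e. of its underside as it stands; z up.
- round_large: large round tin of plain stainless steel, 68 mm in outer diameter (63 mm inside), 74 mm tall, 71 mm deep inside; straight upright walls, standing loose with its open mouth down and its closed bottom up. Origin: centre of the mouth rim, i.e. of its underside as it stands; z up.
- square_small: small square tin of plain stainless steel, 48 by 48 mm, 50 mm tall; straight upright walls, standing loose with its open mouth down and its closed bottom up. Origin: centre of the mouth rim, i.e. of its underside as it stands; z up. x and y are square to its flat sides.
- square_large: large square tin of plain stainless steel, 66 by 66 mm outside (61 by 61 mm inside), 66 mm tall, 63.5 mm deep inside; straight upright walls, standing loose with its open mouth down and its closed bottom up. Origin: centre of the mouth rim, i.e. of its underside as it stands; z up. x and y are square to its flat sides.
- round_board: round white marble board, 120 mm in diameter, 12 mm thick, fixed to the counter. Origin: centre of its underside, on the counter; its flat top is 12 mm above.
- square_board: square white marble board, 110 by 110 mm, 12 mm thick, fixed to the counter. Origin: centre of its underside, on the counter; its flat top is 12 mm above; x and y are square to its sides.
- white_cup: white ceramic cup standing upright, 50 mm in diameter, 55 mm tall, loose; to be left alone. Origin: centre of its underside.
- jam_jar: closed amber glass jar with a brass cap, 46 mm in diameter, 70 mm tall, loose; to be left alone. Origin: centre of its underside.
- card_block: small light wooden block, 30 by 36 mm, with an upright blank card, 65 mm tall in all, loose; to be left alone. Origin: centre of its underside.
Things that resemble listed ones, but are neither listed nor needed, are in the scene too. Leave any black or red look-alike of the square_small alone. What is shaped like the round_board but green is not meant.

How it is judged:
By the outcome, as a careful person would: the job done as asked, in the order asked, and still so for the second after the job is handed in, with the robot touching nothing.
It also fails if it takes over 134 s, if anything falls off the work surface, if the arm or the gripper's body presses on something with over 40 N, if the wrist force passes 120 N, or if a joint passes its speed limit or range.

ROBOT

A 7-joint arm with a two-finger parallel gripper is mounted at the origin on the work surface. World frame = base frame: x ahead of the robot, y to its left, z up, the work surface at z = 0. Lengths are in m, angles in rad, forces in N, time in s.
With the tool pointing down it reaches from about 0.4 to 0.875 m from the base axis. Payload 19.3 kg.
Tool frame: the origin (TCP) lies between the finger pads; the fingertips stand 17 mm ahead of it and the grasp point (between the pads) lies 2 mm behind it (bot.finger_overhang is the distance from the TCP to the fingertips, in m); z points along the fingers, y is the line along which they close (so a half turn about z gives the same grasp; the last joint's range is limited). The gripper opens to 85 mm and grips with 20 to 120 N. Pads are 22 mm wide; open, the fingers measure 114 mm over their backs; the gripper's body (76 mm by 85 mm) begins 54 mm behind the grasp point. The pads swing forward as they close: fully open they stand 13 mm farther back than shut.
Start: joints at [1.141, 0.521, -0.036, 1.599, 0.021, 1.021, -0.113], TCP at [0.22, -0.585, 0.248] pointing down, gripper open.
Joint ranges: [-2.91, 2.91], [-0.3, 2.13], [-1.5, 1.42], [0.17, 2.43], [-1.26, 4.41], [0.16, 1.93], [-2.52, 2.52]. Speed limits (rad/s): [1.89, 1.89, 2.39, 2.39, 3.01, 3.01, 3.01].

INTERFACE

Orientations are given as [roll, pitch, yaw] about the fixed x, y, z axes, in that order (R = Rz(yaw) Ry(pitch) Rx(roll)).
In Python, from workcell import observe, grab_frame, bot gives the robot as it stands.
- The arm moves only by the shell command python3 -m crank 'ROWS' [FORCE]. ROWS is a JSON object of lists of equal length, an entry for each row: "linear": the shift along the world's x, y, z each as a share of 0.25 m, from -1 to 1, a list of three; "delta_rot": the turn, a rotation vector about the world's x, y, z each as a share of 30 degrees, from -1 to 1, a list of three; "fingers": the opening, from -1 (shut) to 1 (fully open). In form: {"linear": [[dx, dy, dz], ...], "delta_rot": [[rx, ry, rz], ...], "fingers": [fingers, ...]}. A call has 1 to 5 rows; each row is the pose to reach, as a shift and turn from the pose commanded when the call began; what a row does not reach only later rows make up. A row lasts 1/10 s, in which the tool goes at most 50 mm and 8.59 degrees, less where a joint would pass 70% of its speed; a pose out of reach is approached as far as the arm can. A call with a number of a shift or a turn outside -1 to 1 is refused whole. A call with a gripper value outside its range is refused whole. The fingers move at their own pace and stop on an object; FORCE is the grip in N (left out, the last holds). Time passes only in rows, so rows that repeat a pose let the fingers close. It gives the time, the measured TCP pose, the force, the opening and the grip force at its end, in the units of the state.
- observe(): the state, without advancing time (a new reading comes with each control period).
- grab_frame(name): name is "scene" or "top" or "wrist"; returns a dict with "image" (480x640x3 uint8, red, green, blue), "mtx" (3x3 intrinsics, pixels), "k1" (the pictures are not rectified: a ray, as slopes to the right and down, at radius r is drawn at 1 + k1 r^2 times it, then the intrinsics apply), "xyz" and "orientation" of the camera in the world. Camera axes: x right, y down, z forward; pixel columns grow to the right and rows downward; lengths in m; the calibration is good to about 2 mm. A picture is of the moment at which its call begins. There is no depth.
- bot.job_done(): hands the job in; it is judged then, once.
The state is a dict: "clock": time; "qpos": joint angles; "qd": joint speeds; "joint_efforts": joint torques, N m; "position": TCP position; "tool_rot": TCP orientation; "force": force on the tool from outside, world axes, zero at the start; "moment": the same for the moment, N m; "grip_width": finger opening in m; "finger_force": force on a finger pad.
Only numpy, scipy, OpenCV 4.12 (cv2) and the standard library are available. Lean on these libraries where they do the work, as an engineer would, in place of code of your own. Each camera call takes 0.05 s, during which the arm holds its last target. There are 200 camera calls.

## Working session

There is one attempt and no reset: what is moved stays moved. The work goes in short steps, Python scripts to look and compute and a shell command to move; the robot and the scene stay as the last step left them, time stands still between calls to the robot, and variables do not carry over. Pictures are saved under pics/ and viewed, at most 14 in all, crops included, and the job is handed in when it is done.

```bash
ls; mkdir -p pics
cat > h.py <<'E'
import numpy as np,cv2
from scipy.spatial.transform import Rotation as R
from workcell import observe,grab_frame,bot
def cam(n,save=None):
    f=grab_frame(n); f['image']=np.asarray(f['image'])
    if save: cv2.imwrite('pics/'+save,f['image'][:,:,::-1])
    return f
def rot(f):
    o=np.asarray(f['orientation']); return o if o.shape==(3,3) else R.from_euler('xyz',o).as_matrix()
def ray(f,uv):
    k=f['k1']; d=np.array([k,0,0,0],float)
    p=cv2.undistortPoints(np.array(uv,float).reshape(-1,1,2),np.array(f['mtx']),d,None,None,None).reshape(-1,2)
    return np.c_[p,np.ones(len(p))]@rot(f).T
def onz(f,uv,z):
    d=ray(f,uv); c=np.array(f['xyz']); return c+d*((z-c[2])/d[:,2])[:,None]
def proj(f,P):
    p=(np.atleast_2d(P)-np.array(f['xyz']))@rot(f); s=p[:,:2]/p[:,2:]; r2=(s**2).sum(1,keepdims=True)
    s=s*(1+f['k1']*r2); M=np.array(f['mtx']); return s@M[:2,:2].T+M[:2,2]
E
python3 - <<'E'
from h import *
for n in('top','scene','wrist'):
    f=cam(n,n+'0.png'); print(n,f['mtx'],f['k1'],f['xyz'],f['orientation'])
print(observe())
E
```

```text
pics
top [[600.08744681   0.         311.75576455]
 [  0.         600.08744681 236.77005561]
 [  0.           0.           1.        ]] -0.19598799368478007 [0.27178963 0.00272766 1.15173489] [-2.95682697e+00  2.47713710e-03 -1.57007653e+00]
scene [[502.66469017   0.         328.82434059]
 [  0.         502.66469017 233.35955532]
 [  0.           0.           1.        ]] -0.1128821208465105 [ 1.27896076 -0.41554988  0.59086196] [-2.12205389 -0.0197807   1.06632269]
wrist [[360.35726561   0.         326.75222853]
 [  0.         360.35726561 240.20532275]
 [  0.           0.           1.        ]] -0.03031656957371037 [ 0.29589918 -0.55655638  0.37278603] [ 2.81824492e+00 -3.36780010e-05 -1.21021340e+00]
{'clock': 0.15, 'qpos': array([ 1.14078305,  0.5218964 , -0.03633364,  1.59989013,  0.02118057,
        1.02112629, -0.11278185]), 'qd': array([-0.0018976 , -0.00119061, -0.00014747, -0.00330238, -0.00122247,
        0.00107377,  0.00180496]), 'joint_efforts': array([ 9.82459242e-04, -9.27391005e+01,  1.98001586e+00, -3.70057726e+01,
        1.79526850e-02,  6.39148668e-03,  1.58861792e-05]), 'position': array([ 0.21995027, -0.58474161,  0.24784116]), 'tool_rot': array([-3.14065759e+00,  4.51768098e-05,  3.59814598e-01]), 'force': array([-0.31422581,  0.01503025,  0.3428677 ]), 'moment': array([ 0.02600664, -0.03559285,  0.02143328]), 'finger_force': 0.0, 'grip_width': 0.08553587923131706}
```

View pics/top0.png

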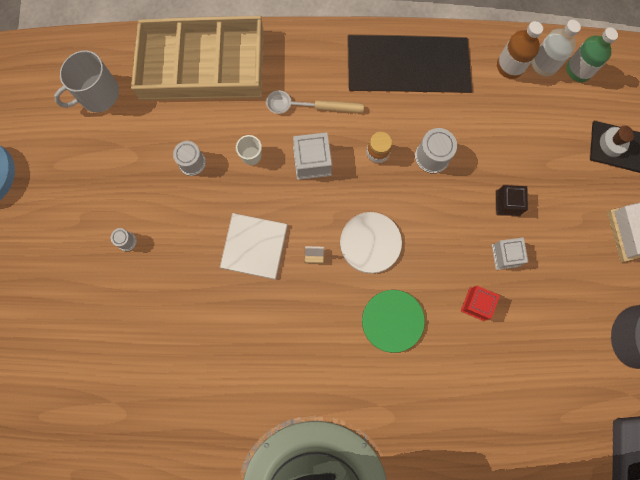

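View pics/scene0.png

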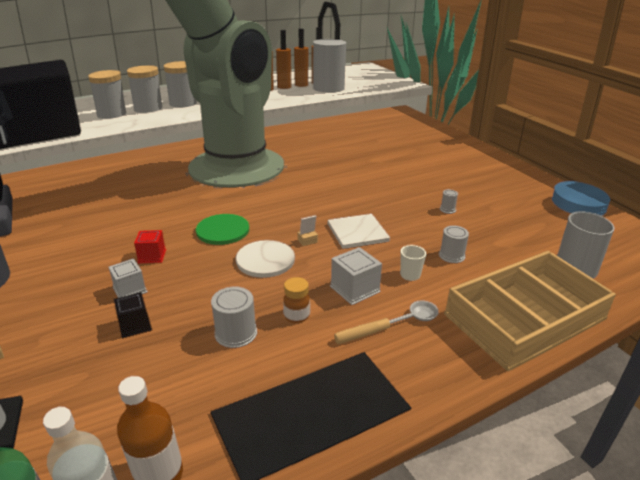

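The top view shows small round (123,238), medium (187,155), large square (312,155), large round (437,150), steel small square (511,253), the square board (254,246) and the round board (371,242). The cup is at (249,150), the jar at (380,147) and the card at (314,255).

```bash
cat > loc.py <<'E'
from h import *
f=cam('top'); im=f['image']; hsv=cv2.cvtColor(im,cv2.COLOR_RGB2HSV)
m=((hsv[:,:,1]<90)&(hsv[:,:,2]>60)).astype(np.uint8)
m=cv2.morphologyEx(m,cv2.MORPH_CLOSE,np.ones((3,3)))
S={'rs':((123,238),.024),'rm':((187,155),.030),'rl':((437,150),.037),'ss':((511,253),.025),'sl':((312,155),.033),'rb':((371,242),.012),'sb':((254,246),.012)}
cs,_=cv2.findContours(m,cv2.RETR_EXTERNAL,cv2.CHAIN_APPROX_NONE)
for n,(p,z) in S.items():
    for c in cs:
        if cv2.pointPolygonTest(c,p,False)>=0:
            c=cv2.convexHull(c); w=onz(f,c.reshape(-1,2),z)[:,:2].astype(np.float32)
            M=cv2.moments(w); r=cv2.minAreaRect(w)
            ctr=(M['m10']/M['m00'],M['m01']/M['m00'])
            print(n,np.round(ctr,4),'rect',np.round(r[0],4),np.round(r[1],4),round(r[2],1),'reach',round(float(np.hypot(*ctr)),3))
E
python3 loc.py
```

```text
rs [0.478  0.3741] rect [0.4774 0.3745] [0.0539 0.0383] 64.5 reach 0.607
rm [0.6402 0.2486] rect [0.6408 0.2483] [0.0762 0.0544] 32.4 reach 0.687
rl [ 0.6542 -0.2382] rect [ 0.6542 -0.238 ] [0.0695 0.0985] 56.2 reach 0.696
ss [ 0.4503 -0.3785] rect [ 0.4504 -0.3785] [0.0568 0.0685] 6.9 reach 0.588
sl [0.6427 0.0055] rect [0.6426 0.0052] [0.09   0.0718] 6.7 reach 0.643
rb [ 0.4746 -0.1079] rect [ 0.4742 -0.1081] [0.1185 0.1198] 89.6 reach 0.487
sb [0.4678 0.1188] rect [0.4678 0.1187] [0.1118 0.1111] 78.5 reach 0.483
```

View pics/wrist0.png

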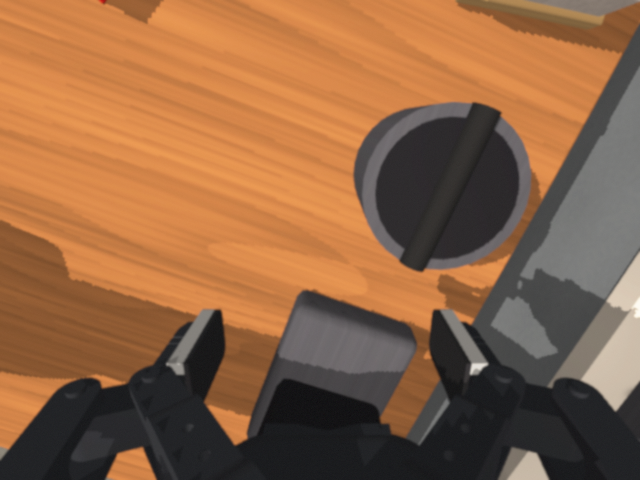

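The wrist view shows only clutter near the start, a dark canister at (450,185) and the finger pads at (200,350) and (455,350). I'm going over to the small round tin.

```bash
python3 -m crank '{"linear":[[1,0.8,0],[1,0.8,0],[1,0.8,0],[1,0.8,0],[1,0.8,0]],"delta_rot":[[0,0,-0.3],[0,0,-0.687],[0,0,-0.687],[0,0,-0.687],[0,0,-0.687]],"fingers":[1,1,1,1,1]}' 60
python3 -m crank '{"linear":[[0.1,1,0],[0.1,1,0],[0.1,1,0],[0.1,1,0],[0.1,1,0]],"delta_rot":[[0,0,0],[0,0,0],[0,0,0],[0,0,0],[0,0,0]],"fingers":[1,1,1,1,1]}'
python3 -m crank '{"linear":[[0,1,0],[0,1,0],[0,1,0],[0,1,0],[0,1,0]],"delta_rot":[[0,0,0],[0,0,0],[0,0,0],[0,0,0],[0,0,0]],"fingers":[1,1,1,1,1]}'
```

```text
clock: 0.7
position: [0.4142, -0.4292, 0.2483]
tool_rot: [3.142, 0.0, -0.0]
force: [0.6, -0.5, 0.8]
grip_width: 0.0852
finger_force: 0.0
clock: 1.2
position: [0.4375, -0.1801, 0.2484]
tool_rot: [3.141, -0.0, -0.0]
force: [1.5, 0.1, -0.0]
grip_width: 0.0849
finger_force: 0.0
clock: 1.7
position: [0.4373, 0.0699, 0.2485]
tool_rot: [-3.142, -0.001, -0.0]
force: [1.7, -0.4, -0.1]
grip_width: 0.0853
finger_force: 0.0
```

```bash
python3 -m crank '{"linear":[[0,1,0],[0,1,0],[0,1,0],[0,1,0],[0,1,0]],"delta_rot":[[0,0,0],[0,0,0],[0,0,0],[0,0,0],[0,0,0]],"fingers":[1,1,1,1,1]}'
python3 -m crank '{"linear":[[-0.04,0.22,-0.12],[-0.04,0.22,-0.12],[-0.04,0.22,-0.12],[-0.04,0.22,-0.12]],"delta_rot":[[0,0,0],[0,0,0],[0,0,0],[0,0,0]],"fingers":[1,1,1,1]}'
python3 - <<'E'
from h import *
f=cam('wrist','w1.png'); print(f['xyz'],f['orientation'],observe()['position']); print(proj(f,[[.478,.374,0],[.478,.374,.048]]))
E
```

```text
clock: 2.2
position: [0.4373, 0.32, 0.2483]
tool_rot: [-3.142, -0.0, -0.0]
force: [0.8, 0.1, 0.3]
grip_width: 0.0855
finger_force: 0.0
clock: 2.6
position: [0.4278, 0.3725, 0.2183]
tool_rot: [3.141, -0.0, 0.0]
force: [0.1, -0.2, 0.3]
grip_width: 0.0853
finger_force: 0.0
[0.50892073 0.37223966 0.34329072] [ 2.81873736e+00 -2.07951382e-03 -1.56980522e+00] [0.42820244 0.37206748 0.21868535]
[[324.06526376 154.82368067]
 [323.76652559 160.29940626]]
```

View pics/w1.png

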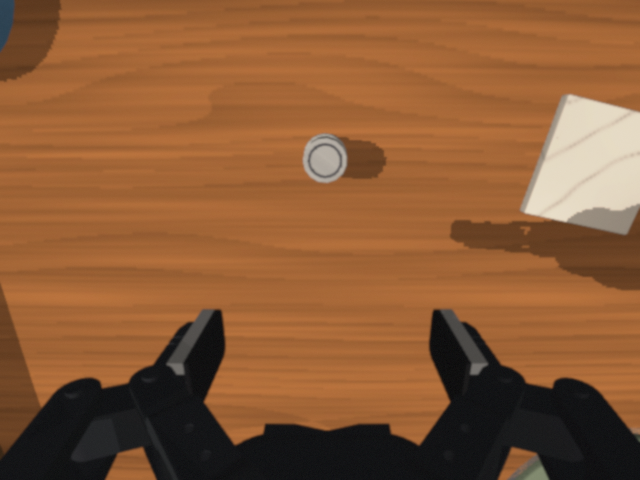

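The small tin's top ring is centred at (325,160), matching the top-camera estimate to within about 1 mm. Grasp.

```bash
python3 -m crank '{"linear":[[0.2,0.004,0],[0.2,0.004,-0.3],[0.2,0.004,-0.5],[0.2,0.004,-0.7],[0.2,0.004,-0.744]],"delta_rot":[[0,0,0],[0,0,0],[0,0,0],[0,0,0],[0,0,0]],"fingers":[1,1,1,1,1]}'
python3 -m crank '{"linear":[[0,0,0],[0,0,0],[0,0,0],[0,0,0],[0,0,0]],"delta_rot":[[0,0,0],[0,0,0],[0,0,0],[0,0,0],[0,0,0]],"fingers":[1,-1,-1,-1,-1]}' 40
python3 -m crank '{"linear":[[0,0,0],[0,0,0],[0,0,0],[0,0,0],[0,0,0]],"delta_rot":[[0,0,0],[0,0,0],[0,0,0],[0,0,0],[0,0,0]],"fingers":[-1,-1,-1,-1,-1]}' 40
```

```text
clock: 3.15
position: [0.4781, 0.372, 0.0303]
tool_rot: [3.141, 0.001, -0.002]
force: [0.2, 0.1, 0.9]
grip_width: 0.0853
finger_force: 0.0
clock: 3.65
position: [0.4787, 0.3745, 0.0344]
tool_rot: [-3.14, -0.002, -0.0]
force: [-2.7, -2.1, 16.9]
grip_width: 0.0358
finger_force: 38.1
clock: 4.15
position: [0.4787, 0.3745, 0.0345]
tool_rot: [-3.14, -0.002, -0.0]
force: [-1.4, -2.6, 15.9]
grip_width: 0.0356
finger_force: 38.1
```

```bash
python3 -m crank '{"linear":[[0,0,0.1],[0,0,0.3],[0,0,0.5],[0,-0.2,0.5],[0,-0.4,0.5]],"delta_rot":[[0,0,0],[0,0,0],[0,0,0],[0,0,0],[0,0,0]],"fingers":[-1,-1,-1,-1,-1]}'
python3 -m crank '{"linear":[[0,-0.2,0],[0,-0.4,0],[0,-0.6,0],[0,-0.8,0],[0,-1,0]],"delta_rot":[[0,0,0],[0,0,0],[0,0,0],[0,0,0],[0,0,0]],"fingers":[-1,-1,-1,-1,-1]}'
python3 -m crank '{"linear":[[-0.1,-0.2,0],[-0.2,-0.4,0],[-0.2,-0.528,0],[-0.2,-0.528,0],[-0.2,-0.528,0]],"delta_rot":[[0,0,0],[0,0,0],[0,0,0],[0,0,0],[0,0,0]],"fingers":[-1,-1,-1,-1,-1]}'
python3 - <<'E'
from h import *
f=cam('wrist','w2.png'); print(proj(f,[[.4746,-.108,.012]]),observe()['position'])
hsv=cv2.cvtColor(f['image'],cv2.COLOR_RGB2HSV)
m=((hsv[:,:,1]<90)&(hsv[:,:,2]>110)).astype(np.uint8)
for c in cv2.findContours(m,0,1)[0]:
    if cv2.contourArea(c)>2000:
        w=onz(f,c.reshape(-1,2),.012)[:,:2].astype(np.float32); print(cv2.boundingRect(c),cv2.minEnclosingCircle(w),cv2.minAreaRect(w))
E
```

```text
clock: 4.65
position: [0.478, 0.274, 0.1596]
tool_rot: [-3.139, -0.004, 0.002]
force: [1.5, -1.1, -1.8]
grip_width: 0.0361
finger_force: 40.3
clock: 5.15
position: [0.4777, 0.022, 0.1584]
tool_rot: [-3.142, -0.002, 0.0]
force: [2.0, -0.2, -1.5]
grip_width: 0.0356
finger_force: 40.3
clock: 5.65
position: [0.4278, -0.1089, 0.1581]
tool_rot: [3.141, -0.001, -0.002]
force: [0.5, -0.4, -0.8]
grip_width: 0.0354
finger_force: 40.3
[[324.33008997 168.78451482]] [ 0.42807761 -0.10781845  0.15794012]
(0, 99, 105, 159) ((0.4660688638687134, 0.10367553681135178), 0.06879744678735733) ((0.4658948481082916, 0.10318873822689056), (0.08448202162981033, 0.11001903563737869), 78.45684051513672)
(247, 82, 160, 162) ((0.47484806180000305, -0.10961081832647324), 0.05981910601258278) ((0.4751735329627991, -0.10978128015995026), (0.11857275664806366, 0.11854267865419388), 86.07610321044922)
```

View pics/w2.png

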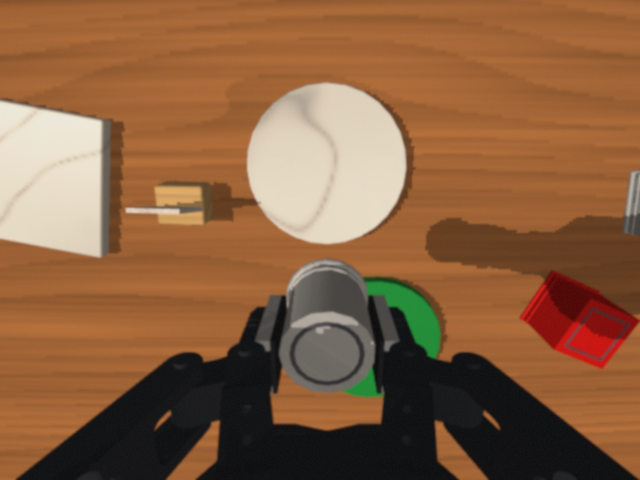

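The board centre is at (0.475,-0.109) with the tin held squarely. Lowering.

```bash
python3 -m crank '{"linear":[[0.19,0,0],[0.19,0,-0.2],[0.19,0,-0.35],[0.19,0,-0.41],[0.19,0,-0.42]],"delta_rot":[[0,0,0],[0,0,0],[0,0,0],[0,0,0],[0,0,0]],"fingers":[-1,-1,-1,-1,-1]}'
python3 -m crank '{"linear":[[0,0,-0.01],[0,0,-0.02],[0,0,-0.026],[0,0,-0.03],[0,0,-0.03]],"delta_rot":[[0,0,0],[0,0,0],[0,0,0],[0,0,0],[0,0,0]],"fingers":[-1,-1,-1,-1,-1]}'
```

```text
clock: 6.2
position: [0.4747, -0.1063, 0.0507]
tool_rot: [-3.141, 0.003, 0.003]
force: [0.1, -1.6, -0.1]
grip_width: 0.0357
finger_force: 40.3
clock: 6.7
position: [0.476, -0.108, 0.0464]
tool_rot: [3.141, -0.002, 0.0]
force: [-6.5, 1.8, 25.4]
grip_width: 0.0354
finger_force: 42.7
```

```bash
python3 -m crank '{"linear":[[0,0,0.004],[0,0,0.004],[0,0,0.004],[0,0,0.004],[0,0,0.004]],"delta_rot":[[0,0,0],[0,0,0],[0,0,0],[0,0,0],[0,0,0]],"fingers":[-0.1,0.2,1,1,1]}'
python3 -m crank '{"linear":[[0,0,0.1],[0,0,0.2],[0,0,0.4],[0,0,0.6],[-0.19,0,0.6]],"delta_rot":[[0,0,0],[0,0,0],[0,0,0],[0,0,0],[0,0,0]],"fingers":[1,1,1,1,1]}'
python3 -m crank '{"linear":[[0,0,0],[0,0,0]],"delta_rot":[[0,0,0],[0,0,0]],"fingers":[1,1]}'
cat > top.py <<'E'
# circle/square of the steel top nearest expected point, in the wrist view: python3 top.py x y ztop halfsize
from h import *; import sys
x,y,z,r=map(float,sys.argv[1:5]); name=sys.argv[5]
f=cam('wrist',name+'_full.png'); p=proj(f,[[x,y,z],[x+r,y,z],[x,y+r,z]]); R0=np.hypot(*(p[1]-p[0]))
print('pix',p[0].round(1),'r',R0.round(1),'tcp',observe()['position'].round(4))
u,v=p[0].astype(int); s=int(R0*2); a,b=max(0,v-s),max(0,u-s); c=f['image'][a:v+s,b:u+s]
cv2.imwrite('pics/'+name+'.png',cv2.resize(c,None,fx=3,fy=3,interpolation=cv2.INTER_CUBIC)[:600,:800,::-1]); print('crop origin',b,a,'x3')
g=cv2.medianBlur(cv2.cvtColor(c,cv2.COLOR_RGB2GRAY),3)
h=cv2.HoughCircles(g,cv2.HOUGH_GRADIENT,1,8,param1=120,param2=12,minRadius=int(R0*.55),maxRadius=int(R0*1.15))
if h is not None:
    for q in h[0][:5]: print('circ',q.round(1),onz(f,[[q[0]+b,q[1]+a]],z)[0].round(4))
e=cv2.Canny(g,60,150)
for c2 in cv2.findContours(e,cv2.RETR_LIST,1)[0]:
    q=cv2.convexHull(c2)
    if cv2.contourArea(q)>(R0*1.0)**2:
        w=onz(f,q.reshape(-1,2)+[b,a],z)[:,:2].astype(np.float32); m=cv2.minAreaRect(w); print('rect',np.round(m[0],4),np.round(m[1],4),round(m[2],1))
E
python3 top.py .475 -.1085 .060 .018 t1
```

```text
clock: 7.2
position: [0.4752, -0.108, 0.0458]
tool_rot: [-3.142, -0.0, 0.0]
force: [0.3, -0.0, -0.4]
grip_width: 0.085
finger_force: 0.0
clock: 7.7
position: [0.4342, -0.108, 0.2012]
tool_rot: [3.141, -0.012, 0.001]
force: [0.6, 0.4, -1.9]
grip_width: 0.0855
finger_force: 0.0
clock: 7.9
position: [0.4274, -0.1082, 0.1962]
tool_rot: [3.141, -0.001, -0.0]
force: [-0.1, -0.3, -1.2]
grip_width: 0.0855
finger_force: 0.0
pix [326.1 169.1] r 25.8 tcp [ 0.4281 -0.1081  0.1959]
crop origin 275 118 x3
circ [51.5 51.5 19.4] [ 0.4747 -0.1088  0.06  ]
circ [50.5 43.5 23.9] [ 0.4804 -0.1081  0.06  ]
circ [59.5 52.5 15.8] [ 0.474  -0.1146  0.06  ]
circ [43.5 51.5 17.2] [ 0.4747 -0.1031  0.06  ]
circ [57.5 39.5 17.3] [ 0.4832 -0.1131  0.06  ]
rect [ 0.4755 -0.1086] [0.0228 0.0233] 45.3
rect [ 0.4753 -0.1088] [0.0235 0.0237] 0.0
rect [ 0.4753 -0.1088] [0.0273 0.0273] 44.6
rect [ 0.4752 -0.1088] [0.0277 0.0281] 0.0
rect [ 0.4827 -0.1153] [0.0353 0.0154] 47.1
rect [ 0.4778 -0.1176] [0.0398 0.0533] 2.4
```

View pics/t1_full.png

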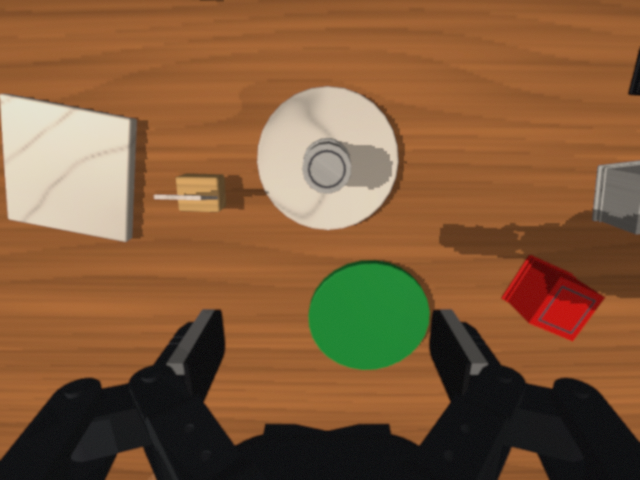

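The small round tin stands upright at the board's centre, with its ring at (326,169) → (0.4752,-0.1088). Next is the medium one.

```bash
python3 -m crank '{"linear":[[0.648,1,0.1],[0.648,1,0.1],[0.648,1,0.1],[0.648,1,0.1],[0.648,1,0.1]],"delta_rot":[[0,0,0],[0,0,0],[0,0,0],[0,0,0],[0,0,0]],"fingers":[1,1,1,1,1]}'
python3 -m crank '{"linear":[[0.1,0.427,0],[0.1,0.427,0],[0.1,0.427,0],[0.1,0.427,0],[0.1,0.427,0]],"delta_rot":[[0,0,0],[0,0,0],[0,0,0],[0,0,0],[0,0,0]],"fingers":[1,1,1,1,1]}'
python3 top.py .6405 .2485 .060 .026 t2
```

```text
clock: 8.45
position: [0.5646, 0.1034, 0.2162]
tool_rot: [-3.142, 0.001, 0.0]
force: [1.2, -1.4, 0.1]
grip_width: 0.0854
finger_force: 0.0
clock: 8.95
position: [0.5884, 0.2071, 0.2159]
tool_rot: [3.141, 0.001, -0.0]
force: [0.5, -0.7, -0.5]
grip_width: 0.0852
finger_force: 0.0
pix [271.5 159.6] r 35.5 tcp [0.5884 0.2065 0.2162]
crop origin 200 88 x3
circ [73.5 72.5 25.2] [0.6398 0.247  0.06  ]
circ [81.5 68.5 30.5] [0.6428 0.2407 0.06  ]
circ [73.5 64.5 29.4] [0.6458 0.2467 0.06  ]
circ [64.5 68.5 32.1] [0.6428 0.2537 0.06  ]
circ [64.5 76.5 31.5] [0.6368 0.254  0.06  ]
rect [0.6401 0.2471] [0.0338 0.0336] 43.4
rect [0.6399 0.247 ] [0.0347 0.0347] 89.9
rect [0.64   0.2472] [0.039  0.0391] 43.3
rect [0.6401 0.2474] [0.04 0.04] 89.9
rect [0.6402 0.2474] [0.0505 0.0507] 44.3
rect [0.6402 0.2475] [0.0509 0.0513] 89.0
```

```bash
python3 -m crank '{"linear":[[0.207,0.164,0],[0.207,0.164,-0.2],[0.207,0.164,-0.4],[0.207,0.164,-0.6],[0.207,0.164,-0.688]],"delta_rot":[[0,0,0],[0,0,0],[0,0,0],[0,0,0],[0,0,0]],"fingers":[1,1,1,1,1]}'
python3 -m crank '{"linear":[[0,0,0],[0,0,0],[0,0,0],[0,0,0],[0,0,0]],"delta_rot":[[0,0,0],[0,0,0],[0,0,0],[0,0,0],[0,0,0]],"fingers":[1,-1,-1,-1,-1]}' 40
python3 -m crank '{"linear":[[0,0,0],[0,0,0],[0,0,0.1],[0,0,0.3],[0,0,0.48]],"delta_rot":[[0,0,0],[0,0,0],[0,0,0],[0,0,0],[0,0,0]],"fingers":[-1,-1,-1,-1,-1]}' 40
```

```text
clock: 9.5
position: [0.6384, 0.2462, 0.0403]
tool_rot: [3.139, 0.004, -0.002]
force: [-0.2, -0.4, 0.3]
grip_width: 0.0854
finger_force: 0.0
clock: 10.0
position: [0.6412, 0.2489, 0.0473]
tool_rot: [-3.141, -0.003, -0.0]
force: [-2.1, -1.7, 9.5]
grip_width: 0.0516
finger_force: 40.3
clock: 10.5
position: [0.6401, 0.2488, 0.168]
tool_rot: [-3.141, -0.001, 0.0]
force: [0.5, 0.4, 0.2]
grip_width: 0.0515
finger_force: 42.2
```

```bash
python3 -m crank '{"linear":[[-0.457,-1,0],[-0.457,-1,0],[-0.457,-1,0],[-0.457,-1,0],[-0.457,-1,0]],"delta_rot":[[0,0,0],[0,0,0],[0,0,0],[0,0,0],[0,0,0]],"fingers":[-1,-1,-1,-1,-1]}'
python3 -m crank '{"linear":[[-0.2,-0.427,0],[-0.2,-0.427,0],[-0.2,-0.427,0],[-0.2,-0.427,0],[-0.2,-0.427,0]],"delta_rot":[[0,0,0],[0,0,0],[0,0,0],[0,0,0],[0,0,0]],"fingers":[-1,-1,-1,-1,-1]}'
python3 -c "
from h import *
cam('wrist','w3.png')"
```

```text
clock: 11.0
position: [0.5354, 0.0197, 0.1664]
tool_rot: [3.142, -0.003, -0.0]
force: [1.3, -1.2, 0.2]
grip_width: 0.0514
finger_force: 42.2
clock: 11.5
position: [0.4867, -0.0853, 0.1659]
tool_rot: [3.141, -0.002, -0.001]
force: [0.6, 0.7, -0.7]
grip_width: 0.0516
finger_force: 42.2
```

View pics/w3.png

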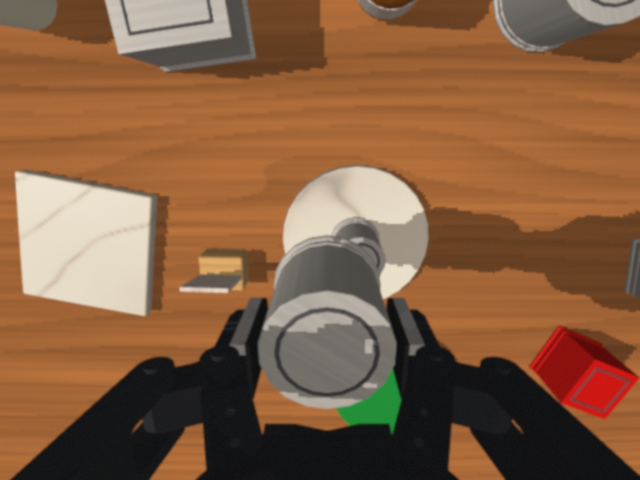

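The tin is held level at (327,345), just short of the small tin at (360,240). Moving the last bit and then lowering.

```bash
python3 -m crank '{"linear":[[-0.043,-0.091,0],[-0.043,-0.091,-0.1],[-0.043,-0.091,-0.15],[-0.043,-0.091,-0.15]],"delta_rot":[[0,0,0],[0,0,0],[0,0,0],[0,0,0]],"fingers":[-1,-1,-1,-1]}'
```

```text
clock: 11.95
position: [0.475, -0.1068, 0.126]
tool_rot: [-3.141, 0.002, 0.002]
force: [-0.4, 0.3, -0.3]
grip_width: 0.0516
finger_force: 42.2
```

```bash
python3 -m crank '{"linear":[[0.002,-0.004,-0.06],[0.002,-0.004,-0.12],[0.002,-0.004,-0.18],[0.002,-0.004,-0.23],[0.002,-0.004,-0.23]],"delta_rot":[[0,0,0],[0,0,0],[0,0,0],[0,0,0],[0,0,0]],"fingers":[-1,-1,-1,-1,-1]}'
python3 -m crank '{"linear":[[0,0,-0.01],[0,0,-0.02],[0,0,-0.03],[0,0,-0.04],[0,0,-0.042]],"delta_rot":[[0,0,0],[0,0,0],[0,0,0],[0,0,0],[0,0,0]],"fingers":[-1,-1,-1,-1,-1]}'
```

```text
clock: 12.45
position: [0.4756, -0.1084, 0.0689]
tool_rot: [-3.141, 0.002, 0.001]
force: [1.1, 0.0, 0.2]
grip_width: 0.0513
finger_force: 42.2
clock: 12.95
position: [0.4759, -0.1091, 0.0593]
tool_rot: [3.142, -0.0, 0.0]
force: [-3.5, 1.4, 12.6]
grip_width: 0.0515
finger_force: 43.3
```

It seated at exactly the expected height. Releasing, then on to the large one.

```bash
python3 -m crank '{"linear":[[0,0,0.004],[0,0,0.004],[0,0,0.004],[0,0,0.004],[0,0,0.004]],"delta_rot":[[0,0,0],[0,0,0],[0,0,0],[0,0,0],[0,0,0]],"fingers":[0.3,0.5,1,1,1]}'
python3 -m crank '{"linear":[[0,0,0.1],[0,0,0.2],[0,0,0.4],[0,0,0.6],[-0.19,0,0.6]],"delta_rot":[[0,0,0],[0,0,0],[0,0,0],[0,0,0],[0,0,0]],"fingers":[1,1,1,1,1]}'
python3 top.py .476 -.109 .072 .026 t3
python3 -m crank '{"linear":[[0.704,-0.52,0.08],[0.704,-0.52,0.08],[0.704,-0.52,0.08],[0.704,-0.52,0.08],[0.704,-0.52,0.08]],"delta_rot":[[0,0,0],[0,0,0],[0,0,0],[0,0,0],[0,0,0]],"fingers":[1,1,1,1,1]}'
python3 top.py .654 -.238 .074 .034 t4
```

```text
clock: 13.45
position: [0.4758, -0.1091, 0.0602]
tool_rot: [-3.142, -0.0, 0.0]
force: [0.6, 0.3, 0.2]
grip_width: 0.0853
finger_force: 0.0
clock: 13.95
position: [0.4347, -0.109, 0.2158]
tool_rot: [3.14, -0.012, 0.001]
force: [0.3, -1.3, -0.9]
grip_width: 0.0854
finger_force: 0.0
pix [325.5 178.6] r 35.9 tcp [ 0.4222 -0.1094  0.2117]
crop origin 254 107 x3
circ [73.5 73.5 22.9] [ 0.4746 -0.1105  0.072 ]
circ [73.5 64.5 31.6] [ 0.4812 -0.1105  0.072 ]
circ [63.5 84.5 40.4] [ 0.4663 -0.103   0.072 ]
circ [83.5 69.5 33.8] [ 0.4776 -0.1179  0.072 ]
circ [65.5 65.5 33.8] [ 0.4805 -0.1045  0.072 ]
rect [ 0.4746 -0.1102] [0.0339 0.0339] 44.4
rect [ 0.4746 -0.1101] [0.0343 0.0345] 0.1
rect [ 0.4745 -0.1097] [0.0386 0.0386] 45.9
rect [ 0.4745 -0.1097] [0.0397 0.0397] 45.9
rect [ 0.4851 -0.1203] [0.0505 0.0219] 44.7
rect [ 0.48   -0.1094] [0.0928 0.0979] 0.1
clock: 14.5
position: [0.6065, -0.2418, 0.2297]
tool_rot: [3.141, -0.0, -0.002]
force: [-1.8, 0.6, -1.1]
grip_width: 0.0855
finger_force: 0.0
pix [320.5 166. ] r 46.4 tcp [ 0.6071 -0.2424  0.2294]
crop origin 228 73 x3
circ [94.5 92.5 44.1] [ 0.6543 -0.2395  0.074 ]
circ [ 91.5 100.5  36.9] [ 0.6482 -0.2372  0.074 ]
circ [86.5 92.5 36.6] [ 0.6544 -0.2334  0.074 ]
circ [94.5 82.5 35.8] [ 0.6619 -0.2395  0.074 ]
circ [103.5  98.5  40. ] [ 0.6498 -0.2464  0.074 ]
rect [ 0.6531 -0.2392] [0.0459 0.0458] 52.0
rect [ 0.6534 -0.2391] [0.0464 0.0457] 89.9
rect [ 0.6529 -0.2391] [0.0504 0.0506] 45.6
rect [ 0.6529 -0.2391] [0.0511 0.0511] 89.9
rect [ 0.6531 -0.2392] [0.0667 0.0668] 43.6
rect [ 0.6531 -0.2392] [0.0677 0.0679] 43.6
```

The medium tin is seated at (0.475,-0.110), and the large tin is at (0.653,-0.239).

```bash
python3 -m crank '{"linear":[[0.185,0.011,0],[0.185,0.011,-0.2],[0.185,0.011,-0.4],[0.185,0.011,-0.6],[0.185,0.011,-0.718]],"delta_rot":[[0,0,0],[0,0,0],[0,0,0],[0,0,0],[0,0,0]],"fingers":[1,1,1,1,1]}'
python3 -m crank '{"linear":[[0,0,0],[0,0,0],[0,0,0],[0,0,0],[0,0,0]],"delta_rot":[[0,0,0],[0,0,0],[0,0,0],[0,0,0],[0,0,0]],"fingers":[1,-1,-1,-1,-1]}' 45
python3 -m crank '{"linear":[[0,0,0],[0,0,0],[0,0,0.1],[0,0,0.3],[0,0,0.48]],"delta_rot":[[0,0,0],[0,0,0],[0,0,0],[0,0,0],[0,0,0]],"fingers":[-1,-1,-1,-1,-1]}' 45
```

```text
clock: 15.05
position: [0.6486, -0.2356, 0.0463]
tool_rot: [-3.14, 0.004, 0.0]
force: [-0.1, 0.5, 0.5]
grip_width: 0.0853
finger_force: 0.0
clock: 15.55
position: [0.6515, -0.2366, 0.0527]
tool_rot: [3.141, -0.003, -0.0]
force: [-1.1, -0.4, 10.8]
grip_width: 0.0667
finger_force: 51.4
clock: 16.05
position: [0.6504, -0.2363, 0.1731]
tool_rot: [3.142, -0.0, 0.0]
force: [0.6, 0.3, -1.4]
grip_width: 0.0665
finger_force: 51.2
```

```bash
python3 -m crank '{"linear":[[-0.707,0.509,0],[-0.707,0.509,0],[-0.707,0.509,0],[-0.707,0.509,0],[-0.707,0.509,0]],"delta_rot":[[0,0,0],[0,0,0],[0,0,0],[0,0,0],[0,0,0]],"fingers":[-1,-1,-1,-1,-1]}'
python3 -m crank '{"linear":[[0,0,0],[0,0,0]],"delta_rot":[[0,0,0],[0,0,0]],"fingers":[-1,-1]}'
```

```text
clock: 16.55
position: [0.4705, -0.107, 0.1716]
tool_rot: [3.142, 0.0, 0.002]
force: [1.1, -0.9, -1.6]
grip_width: 0.0668
finger_force: 51.3
clock: 16.75
position: [0.4744, -0.1092, 0.1716]
tool_rot: [3.141, -0.002, 0.0]
force: [0.1, 0.4, -1.8]
grip_width: 0.0666
finger_force: 51.3
```

```bash
python3 -m crank '{"linear":[[0,0,-0.08],[0,0,-0.16],[0,0,-0.22],[0,0,-0.28],[0,0,-0.28]],"delta_rot":[[0,0,0],[0,0,0],[0,0,0],[0,0,0],[0,0,0]],"fingers":[-1,-1,-1,-1,-1]}'
python3 -m crank '{"linear":[[0,0,-0.04],[0,0,-0.08],[0,0,-0.12],[0,0,-0.14],[0,0,-0.152]],"delta_rot":[[0,0,0],[0,0,0],[0,0,0],[0,0,0],[0,0,0]],"fingers":[-1,-1,-1,-1,-1]}'
```

```text
clock: 17.25
position: [0.4737, -0.1095, 0.0993]
tool_rot: [-3.141, 0.002, -0.001]
force: [-0.1, -0.9, -1.1]
grip_width: 0.0667
finger_force: 51.2
clock: 17.75
position: [0.4741, -0.1091, 0.0633]
tool_rot: [3.141, -0.0, 0.001]
force: [-14.3, 2.3, 61.8]
grip_width: 0.0668
finger_force: 58.1
```

```bash
python3 -m crank '{"linear":[[0,0,0.01],[0,0,0.01],[0,0,0.01],[0,0,0.01],[0,0,0.01]],"delta_rot":[[0,0,0],[0,0,0],[0,0,0],[0,0,0],[0,0,0]],"fingers":[-1,0.65,1,1,1]}'
python3 -m crank '{"linear":[[0,0,0.1],[0,0,0.2],[0,0,0.4],[0,0,0.6],[-0.19,0,0.6]],"delta_rot":[[0,0,0],[0,0,0],[0,0,0],[0,0,0],[0,0,0]],"fingers":[1,1,1,1,1]}'
python3 top.py .475 -.109 .086 .034 t5
python3 -m crank '{"linear":[[-0.1,-1,-0.04],[-0.1,-1,-0.04],[-0.1,-1.0,-0.04],[-0.1,-1,-0.04],[-0.1,-1,-0.04]],"delta_rot":[[0,0,0],[0,0,0],[0,0,0],[0,0,0],[0,0,0]],"fingers":[1,1,1,1,1]}'
python3 top.py .450 -.3785 .050 .024 t6
```

```text
clock: 18.25
position: [0.4738, -0.1091, 0.0651]
tool_rot: [-3.142, 0.0, -0.0]
force: [0.3, -0.7, 0.9]
grip_width: 0.0854
finger_force: 0.0
clock: 18.75
position: [0.4327, -0.1091, 0.2207]
tool_rot: [3.141, -0.012, 0.001]
force: [-0.3, 0.5, -0.8]
grip_width: 0.0854
finger_force: 0.0
pix [325.5 179. ] r 49.1 tcp [ 0.4202 -0.1094  0.2166]
crop origin 227 80 x3
circ [99.5 97.5 32.4] [ 0.476  -0.1097  0.086 ]
circ [114.5  95.5  46.6] [ 0.4775 -0.1205  0.086 ]
circ [100.5  86.5  40.7] [ 0.4839 -0.1104  0.086 ]
circ [85.5 90.5 49.9] [ 0.481  -0.0997  0.086 ]
circ [90.5 79.5 55.4] [ 0.4888 -0.1033  0.086 ]
rect [ 0.4755 -0.1097] [0.0459 0.0458] 46.1
rect [ 0.4757 -0.1101] [0.0461 0.046 ] 88.6
rect [ 0.4757 -0.1097] [0.0504 0.0505] 46.2
rect [ 0.4753 -0.1101] [0.051  0.0507] 0.1
rect [ 0.483  -0.1096] [0.0921 0.0924] 42.7
rect [ 0.4829 -0.1094] [0.0925 0.0931] 0.1
clock: 19.3
position: [0.4007, -0.3597, 0.205]
tool_rot: [-3.142, 0.0, 0.0]
force: [0.5, 1.1, -0.5]
grip_width: 0.0852
finger_force: 0.0
pix [350.4 163.7] r 32.6 tcp [ 0.3983 -0.3675  0.2046]
crop origin 285 98 x3
circ [61.5 63.5 27.5] [ 0.4517 -0.3755  0.05  ]
circ [70.5 59.5 30.7] [ 0.4547 -0.3823  0.05  ]
circ [73.5 68.5 28.6] [ 0.4479 -0.3848  0.05  ]
circ [78.5 59.5 36.4] [ 0.4547 -0.3884  0.05  ]
circ [64.5 75.5 34.2] [ 0.4425 -0.378   0.05  ]
rect [ 0.4498 -0.3795] [0.0327 0.0327] 7.3
rect [ 0.4498 -0.3795] [0.0327 0.0327] 7.3
rect [ 0.4497 -0.3795] [0.0379 0.0378] 7.1
rect [ 0.4497 -0.3795] [0.0379 0.0378] 7.1
rect [ 0.4526 -0.3909] [0.0521 0.0739] 6.9
```

View pics/t6_full.png

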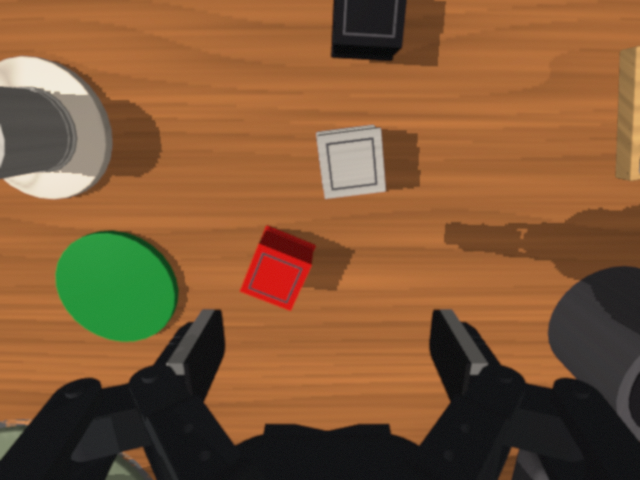

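View pics/t5_full.png

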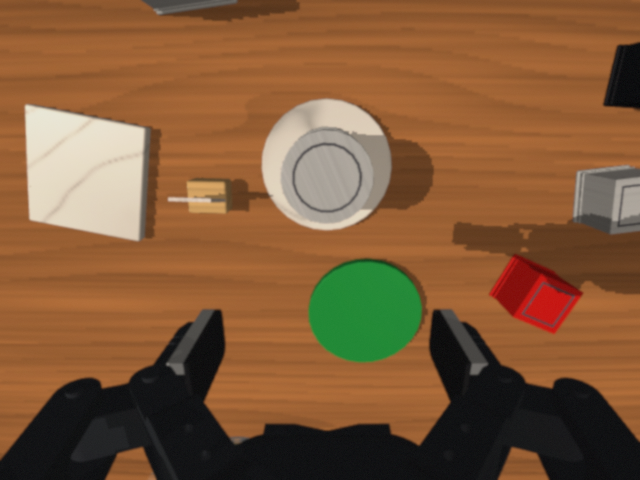

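The round stack is concentric on its board, with the ring at (327,178). The steel small square is at (351,163) → (0.4498,-0.3795) at yaw +7.2°. Rotate to match and settle.

```bash
python3 -m crank '{"linear":[[0.2,-0.03,0],[0.2,-0.03,0],[0.2,-0.03,0],[0.2,-0.03,0]],"delta_rot":[[0,0,0.24],[0,0,0.24],[0,0,0.24],[0,0,0.24]],"fingers":[1,1,1,1]}'
```

```text
clock: 19.75
position: [0.4508, -0.365, 0.2049]
tool_rot: [-3.141, 0.001, 0.125]
force: [-0.7, -0.4, -0.4]
grip_width: 0.085
finger_force: 0.0
```

```bash
python3 -m crank '{"linear":[[0,-0.054,-0.1],[0,-0.054,-0.3],[0,-0.054,-0.5],[0,-0.054,-0.65],[0,-0.054,-0.688]],"delta_rot":[[0,0,0],[0,0,0],[0,0,0],[0,0,0],[0,0,0]],"fingers":[1,1,1,1,1]}'
python3 -m crank '{"linear":[[0,0,0],[0,0,0],[0,0,0],[0,0,0],[0,0,0]],"delta_rot":[[0,0,0],[0,0,0],[0,0,0],[0,0,0],[0,0,0]],"fingers":[1,-1,-1,-1,-1]}' 40
python3 -m crank '{"linear":[[0,0,0],[0,0,0],[0,0,0.1],[0,0,0.3],[0,0,0.48]],"delta_rot":[[0,0,0],[0,0,0],[0,0,0],[0,0,0],[0,0,0]],"fingers":[-1,-1,-1,-1,-1]}' 40
```

```text
clock: 20.25
position: [0.4492, -0.3773, 0.03]
tool_rot: [-3.138, 0.004, 0.125]
force: [-1.0, 0.1, 0.5]
grip_width: 0.0855
finger_force: 0.0
clock: 20.75
position: [0.4521, -0.3792, 0.0351]
tool_rot: [3.14, -0.002, 0.126]
force: [-3.2, 2.1, 14.9]
grip_width: 0.0476
finger_force: 39.1
clock: 21.25
position: [0.4514, -0.3786, 0.1558]
tool_rot: [3.141, -0.0, 0.126]
force: [0.7, -0.5, -0.8]
grip_width: 0.0474
finger_force: 42.3
```

```bash
python3 -m crank '{"linear":[[-0.06,1,0.08],[-0.06,1,0.08],[-0.06,1,0.08],[-0.06,1,0.08],[-0.06,1,0.08]],"delta_rot":[[0,0,0],[0,0,0],[0,0,0],[0,0,0],[0,0,0]],"fingers":[-1,-1,-1,-1,-1]}'
python3 -m crank '{"linear":[[-0.06,1,0],[-0.06,1,0],[-0.06,1,0],[-0.06,1,0],[-0.06,1,0]],"delta_rot":[[0,0,-0.2],[0,0,-0.4],[0,0,-0.623],[0,0,-0.623],[0,0,-0.623]],"fingers":[-1,-1,-1,-1,-1]}'
python3 -m crank '{"linear":[[0,0,0],[0,0,0]],"delta_rot":[[0,0,0],[0,0,0]],"fingers":[-1,-1]}'
python3 - <<'E'
from h import *
f=cam('wrist','w4.png')
hsv=cv2.cvtColor(f['image'],cv2.COLOR_RGB2HSV)
m=((hsv[:,:,1]<90)&(hsv[:,:,2]>110)).astype(np.uint8)
for c in cv2.findContours(m,0,1)[0]:
    if cv2.contourArea(c)>2000:
        w=onz(f,c.reshape(-1,2),.012)[:,:2].astype(np.float32); print(cv2.boundingRect(c),cv2.minAreaRect(w))
E
```

```text
clock: 21.75
position: [0.4362, -0.1282, 0.1743]
tool_rot: [3.141, -0.002, 0.125]
force: [1.4, 0.2, -0.6]
grip_width: 0.0474
finger_force: 42.5
clock: 22.25
position: [0.4215, 0.1177, 0.1742]
tool_rot: [-3.141, -0.002, -0.201]
force: [1.2, -0.8, -1.0]
grip_width: 0.0475
finger_force: 42.5
clock: 22.45
position: [0.4217, 0.1168, 0.1738]
tool_rot: [-3.141, -0.001, -0.198]
force: [0.4, -0.3, -1.8]
grip_width: 0.0476
finger_force: 42.3
(283, 321, 92, 76) ((0.2898097336292267, 0.14186663925647736), (0.0851859301328659, 0.08476511389017105), 78.67394256591797)
(257, 301, 140, 112) ((0.2900758981704712, 0.14231997728347778), (0.12482061982154846, 0.125237837433815), 78.8008804321289)
(240, 94, 147, 141) ((0.4682218134403229, 0.1175277978181839), (0.10966227203607559, 0.1091800332069397), 78.54080200195312)
(520, 14, 120, 166) ((0.47421321272850037, -0.09083715081214905), (0.11875550448894501, 0.09218057245016098), 3.0273733139038086)
```

View pics/w4.png

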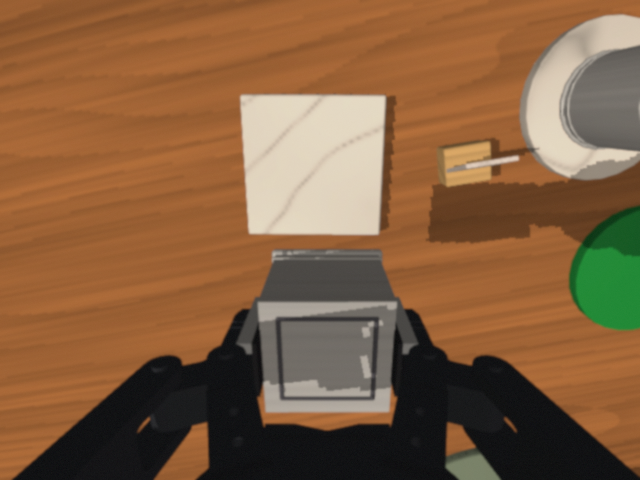

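The tin is held square to the board, whose centre at (313,165) is (0.468,0.118).

```bash
python3 -m crank '{"linear":[[0.19,0.004,0],[0.19,0.004,-0.2],[0.19,0.004,-0.35],[0.19,0.004,-0.45],[0.19,0.004,-0.46]],"delta_rot":[[0,0,0],[0,0,0],[0,0,0],[0,0,0],[0,0,0]],"fingers":[-1,-1,-1,-1,-1]}'
python3 -m crank '{"linear":[[0,0,-0.015],[0,0,-0.03],[0,0,-0.04],[0,0,-0.05],[0,0,-0.052]],"delta_rot":[[0,0,0],[0,0,0],[0,0,0],[0,0,0],[0,0,0]],"fingers":[-1,-1,-1,-1,-1]}'
```

```text
clock: 23.0
position: [0.4681, 0.1148, 0.0561]
tool_rot: [3.139, 0.003, -0.203]
force: [0.1, -0.6, -0.2]
grip_width: 0.0473
finger_force: 42.3
clock: 23.5
position: [0.47, 0.1168, 0.0467]
tool_rot: [-3.141, -0.002, -0.201]
force: [-8.5, -3.1, 41.7]
grip_width: 0.0476
finger_force: 47.8
```

```bash
python3 -m crank '{"linear":[[0,0,0.006],[0,0,0.006],[0,0,0.006],[0,0,0.006],[0,0,0.006]],"delta_rot":[[0,0,0],[0,0,0],[0,0,0],[0,0,0],[0,0,0]],"fingers":[-1,0.2,0.4,1,1]}'
python3 -m crank '{"linear":[[0,0,0.1],[0,0,0.2],[0,0,0.4],[0,0,0.6],[-0.18,0.02,0.6]],"delta_rot":[[0,0,0],[0,0,0],[0,0,0],[0,0,0],[0,0,0]],"fingers":[1,1,1,1,1]}'
python3 -m crank '{"linear":[[0,0,0]],"delta_rot":[[0,0,0]],"fingers":[1]}'
python3 top.py .468 .1175 .062 .024 t7
python3 -m crank '{"linear":[[0.67,-0.46,0.1],[0.67,-0.46,0.1],[0.67,-0.46,0.1],[0.67,-0.46,0.1],[0.67,-0.46,0.1]],"delta_rot":[[0,0,0.1],[0,0,0.38],[0,0,0.38],[0,0,0.38],[0,0,0.38]],"fingers":[1,1,1,1,1]}'
python3 -m crank '{"linear":[[0,0,0]],"delta_rot":[[0,0,0]],"fingers":[1]}'
python3 top.py .6427 .0055 .066 .033 t8
```

```text
clock: 24.0
position: [0.4693, 0.1167, 0.0466]
tool_rot: [-3.142, 0.0, -0.201]
force: [0.7, 0.1, 0.1]
grip_width: 0.0844
finger_force: 0.0
clock: 24.5
position: [0.4297, 0.1227, 0.2019]
tool_rot: [-3.136, -0.009, -0.203]
force: [-0.6, 1.1, -0.5]
grip_width: 0.0855
finger_force: 0.0
clock: 24.6
position: [0.4208, 0.1218, 0.1976]
tool_rot: [3.141, 0.0, -0.199]
force: [-0.3, -0.9, -0.5]
grip_width: 0.0854
finger_force: 0.0
pix [318.4 170.1] r 34.7 tcp [0.4228 0.1218 0.1973]
crop origin 249 101 x3
circ [64.5 62.5 32.6] [0.4732 0.12   0.062 ]
circ [75.5 64.5 30.4] [0.4703 0.1126 0.062 ]
circ [58.5 73.5 38.4] [0.4665 0.1258 0.062 ]
circ [78.5 78.5 32.9] [0.4601 0.1124 0.062 ]
circ [55.5 65.5 36.2] [0.4724 0.1267 0.062 ]
rect [0.4675 0.1163] [0.0329 0.0327] 78.6
rect [0.4675 0.1163] [0.0329 0.0327] 78.6
rect [0.4674 0.1163] [0.0375 0.037 ] 78.6
rect [0.4674 0.1163] [0.0375 0.037 ] 78.6
rect [0.4851 0.1133] [0.04   0.1063] 27.0
rect [0.4707 0.1162] [0.0924 0.0867] 78.2
clock: 25.15
position: [0.5956, 0.002, 0.2212]
tool_rot: [3.14, -0.001, -0.007]
force: [-1.0, -0.6, -0.2]
grip_width: 0.0851
finger_force: 0.0
clock: 25.25
position: [0.5924, 0.0055, 0.2206]
tool_rot: [3.141, 0.001, -0.004]
force: [-0.7, 0.6, 0.3]
grip_width: 0.0855
finger_force: 0.0
pix [325.5 162.2] r 45.4 tcp [0.5915 0.0068 0.2207]
crop origin 235 72 x3
circ [92.5 90.5 33.3] [0.6425 0.004  0.066 ]
circ [97.5 83.5 39.1] [6.477e-01 2.000e-04 6.600e-02]
circ [76.5 92.5 45.8] [0.641  0.0163 0.066 ]
circ [ 93.5 101.5  32.4] [0.6341 0.0033 0.066 ]
circ [93.5 76.5 47. ] [0.6529 0.0032 0.066 ]
rect [0.642  0.0043] [0.0456 0.0456] 7.0
rect [0.642  0.0043] [0.0456 0.0456] 7.0
rect [0.6419 0.0043] [0.0508 0.0508] 6.8
rect [0.6419 0.0043] [0.0508 0.0508] 6.8
rect [0.6423 0.0045] [0.0678 0.0671] 7.0
rect [0.6423 0.0045] [0.0679 0.0671] 7.0
```

View pics/t8_full.png

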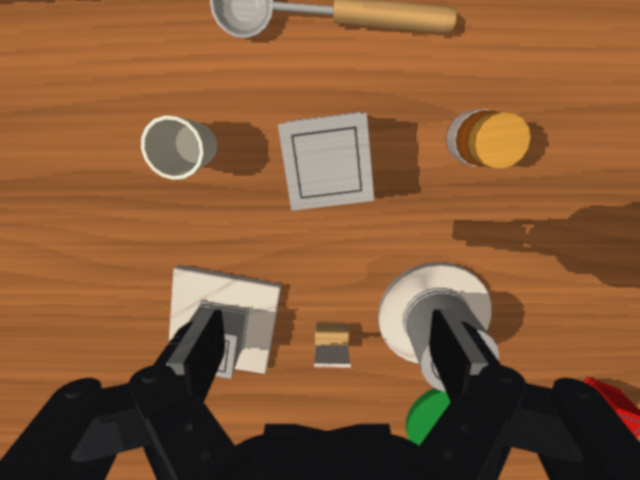

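The large square sits at (326,160) → (0.642,0.0044) at yaw +7°. The small square is at (0.4675,0.1165) at yaw -11.4°.

```bash
python3 -m crank '{"linear":[[0.2,-0.005,0],[0.2,-0.005,0],[0.2,-0.005,-0.2],[0.2,-0.005,-0.4],[0.2,-0.005,-0.5]],"delta_rot":[[0,0,0.24],[0,0,0.24],[0,0,0.24],[0,0,0.24],[0,0,0.24]],"fingers":[1,1,1,1,1]}'
python3 -m crank '{"linear":[[0,0,-0.1],[0,0,-0.2],[0,0,-0.21],[0,0,-0.21],[0,0,-0.21]],"delta_rot":[[0,0,0],[0,0,0],[0,0,0],[0,0,0],[0,0,0]],"fingers":[1,1,1,-1,-1]}' 45
python3 -m crank '{"linear":[[0,0,0],[0,0,0],[0,0,0],[0,0,0],[0,0,0]],"delta_rot":[[0,0,0],[0,0,0],[0,0,0],[0,0,0],[0,0,0]],"fingers":[-1,-1,-1,-1,-1]}' 45
python3 -m crank '{"linear":[[0,0,0.1],[0,0,0.3],[0,0,0.48],[0,0,0.48]],"delta_rot":[[0,0,0],[0,0,0],[0,0,0],[0,0,0]],"fingers":[-1,-1,-1,-1]}' 45
```

```text
clock: 25.8
position: [0.6392, 0.0067, 0.0927]
tool_rot: [-3.141, 0.004, 0.126]
force: [-0.9, 0.4, -0.3]
grip_width: 0.0853
finger_force: 0.0
clock: 26.3
position: [0.6423, 0.0061, 0.0457]
tool_rot: [-3.141, -0.002, 0.125]
force: [0.6, 0.4, 0.4]
grip_width: 0.0654
finger_force: 50.4
clock: 26.8
position: [0.6423, 0.0056, 0.0454]
tool_rot: [-3.142, -0.001, 0.124]
force: [-1.8, 0.3, 9.0]
grip_width: 0.0654
finger_force: 51.4
clock: 27.2
position: [0.6445, 0.0055, 0.1709]
tool_rot: [3.141, -0.009, 0.124]
force: [0.8, 0.3, -1.7]
grip_width: 0.0656
finger_force: 50.7
```

```bash
python3 -m crank '{"linear":[[-0.2,0.127,0],[-0.4,0.25,0],[-0.55,0.35,0],[-0.7,0.445,0],[-0.7,0.445,0]],"delta_rot":[[0,0,-0.15],[0,0,-0.3],[0,0,-0.45],[0,0,-0.62],[0,0,-0.62]],"fingers":[-1,-1,-1,-1,-1]}'
python3 -m crank '{"linear":[[0,0,0],[0,0,0],[0,0,0]],"delta_rot":[[0,0,0],[0,0,0],[0,0,0]],"fingers":[-1,-1,-1]}'
```

```text
clock: 27.7
position: [0.4626, 0.1195, 0.1646]
tool_rot: [-3.141, 0.001, -0.199]
force: [1.4, -0.6, -0.8]
grip_width: 0.0653
finger_force: 50.6
clock: 28.0
position: [0.4678, 0.1159, 0.1641]
tool_rot: [-3.142, -0.0, -0.202]
force: [-0.4, -0.1, -1.5]
grip_width: 0.0655
finger_force: 50.6
```

```bash
python3 -m crank '{"linear":[[0,0.003,-0.08],[0,0.003,-0.16],[0,0.003,-0.22],[0,0.003,-0.28],[0,0.003,-0.28]],"delta_rot":[[0,0,0],[0,0,0],[0,0,0],[0,0,0],[0,0,0]],"fingers":[-1,-1,-1,-1,-1]}'
python3 -m crank '{"linear":[[0,0,-0.04],[0,0,-0.08],[0,0,-0.12],[0,0,-0.135],[0,0,-0.145]],"delta_rot":[[0,0,0],[0,0,0],[0,0,0],[0,0,0],[0,0,0]],"fingers":[-1,-1,-1,-1,-1]}'
```

```text
clock: 28.5
position: [0.4666, 0.1165, 0.0925]
tool_rot: [3.14, 0.002, -0.202]
force: [-0.7, 0.0, -0.9]
grip_width: 0.0654
finger_force: 50.6
clock: 29.0
position: [0.4667, 0.1174, 0.0574]
tool_rot: [3.141, 0.0, -0.2]
force: [0.6, 0.0, -1.4]
grip_width: 0.0655
finger_force: 50.6
```

```bash
python3 -m crank '{"linear":[[0,0,-0.006],[0,0,-0.01],[0,0,-0.01]],"delta_rot":[[0,0,0],[0,0,0],[0,0,0]],"fingers":[-1,-1,-1]}'
```

```text
clock: 29.3
position: [0.4667, 0.1175, 0.0572]
tool_rot: [3.142, -0.001, -0.2]
force: [-15.2, -3.0, 50.1]
grip_width: 0.0657
finger_force: 56.6
```

Seated. Release, retreat and check.

```bash
python3 -m crank '{"linear":[[0,0,0.008],[0,0,0.008],[0,0,0.008],[0,0,0.008],[0,0,0.008]],"delta_rot":[[0,0,0],[0,0,0],[0,0,0],[0,0,0],[0,0,0]],"fingers":[-1,0.6,1,1,1]}'
python3 -m crank '{"linear":[[0,0,0.1],[0,0,0.2],[0,0,0.4],[0,0,0.6],[-0.18,0.02,0.7]],"delta_rot":[[0,0,0],[0,0,0],[0,0,0],[0,0,0],[0,0,0]],"fingers":[1,1,1,1,1]}'
python3 -m crank '{"linear":[[0,0,0.2],[0,0,0.2],[0,0,0.2]],"delta_rot":[[0,0,0],[0,0,0],[0,0,0]],"fingers":[1,1,1]}'
python3 top.py .467 .1175 .078 .033 t9
python3 -c "
from h import *
a=cam('top')['image'];b=cam('scene')['image']
cv2.imwrite('pics/end.png',np.hstack([a[90:350,80:560],b[180:440,120:440]])[:,:,::-1])"
```

```text
clock: 29.8
position: [0.4668, 0.1175, 0.0573]
tool_rot: [3.142, 0.0, -0.2]
force: [0.2, 0.2, -0.2]
grip_width: 0.0854
finger_force: 0.0
clock: 30.3
position: [0.4268, 0.1226, 0.2351]
tool_rot: [-3.138, -0.005, -0.203]
force: [-0.9, 1.1, 0.3]
grip_width: 0.0855
finger_force: 0.0
clock: 30.6
position: [0.4237, 0.1224, 0.2825]
tool_rot: [-3.14, -0.002, -0.201]
force: [-0.3, 0.6, -1.3]
grip_width: 0.0855
finger_force: 0.0
pix [321.8 164.6] r 38.2 tcp [0.4233 0.1223 0.2815]
crop origin 245 88 x3
circ [75.5 73.5 38.9] [0.4699 0.1181 0.078 ]
circ [90.5 74.5 38. ] [0.4664 0.105  0.078 ]
circ [75.5 81.5 30.8] [0.4629 0.1195 0.078 ]
circ [64.5 76.5 38. ] [0.4693 0.1284 0.078 ]
circ [90.5 88.5 37.8] [0.454  0.1074 0.078 ]
rect [0.4669 0.1166] [0.0456 0.0445] 78.5
rect [0.467 0.117] [0.0464 0.0446] 78.5
rect [0.4672 0.1166] [0.0513 0.0508] 78.5
rect [0.4672 0.1166] [0.0513 0.0508] 78.5
rect [0.4737 0.1157] [0.0922 0.0916] 78.1
```

View pics/end.png

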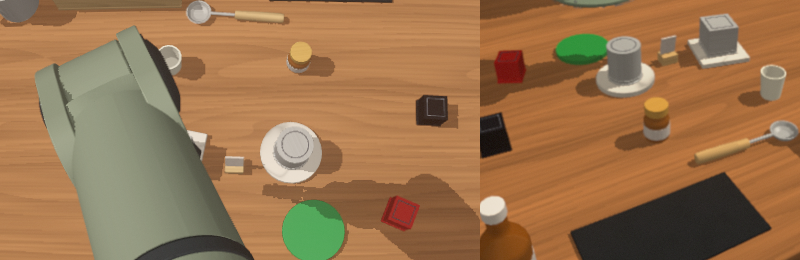

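View pics/t9_full.png

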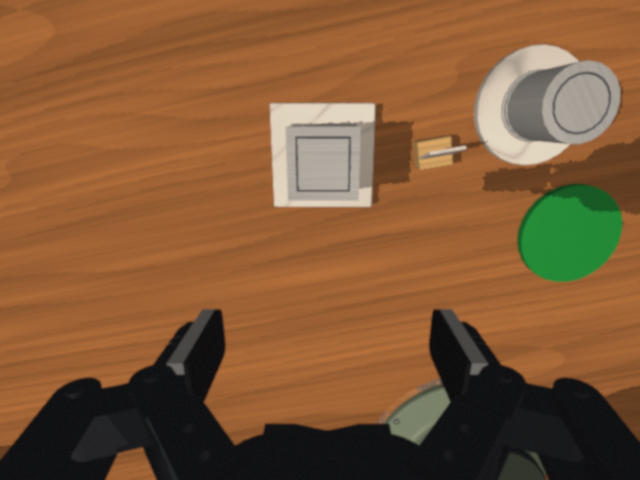

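Both stacks sit flat and centred on their boards: round at (620,65) and square at (718,40) in the scene half. The cup, jar and card are where they were.

```bash
python3 -c "
from h import *
print(bot.job_done())"
```

```text
the job is handed in; nothing more can be done
None
```

The job is handed in: by the final pictures and contact heights, all five tins stand mouth down, flat and nested at the centres of their boards, and the cup, jar and card block were left where they stood (about 31 s of the 134 s used).

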